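# Bring the glass jar to the front of the pantry carousel and hold it there

## Robot

A 7-joint arm with a two-finger parallel gripper is mounted at the origin on a cart in front of the work surface, level with it; the furniture and walls round the work are solid. World frame = base frame: x ahead of the robot, y to its left, z up, the work surface at z = 0. Lengths are in m, angles in degrees, forces in N, time in s.
With the tool pointing down it reaches from about 0.4 to 0.875 m from the base axis. Payload 6.5 kg.
Tool frame: the origin (TCP) lies at the very end of the fingers, on their centre line; the grasp point (between the pads) lies 19 mm behind it; z points along the fingers, y is the line along which they close (so a half turn about z gives the same grasp; the last joint's range is limited). The gripper opens to 88 mm and grips with 3 to 60 N. Pads are 18 mm wide; open, the fingers measure 123 mm over their backs; the gripper's body (75 mm by 187 mm) begins 45 mm behind the grasp point.
Start: joints at [-74.553, 30.733, -0.252, 88.115, 0.149, 61.152, -4.079], TCP at [0.214, 0.614, 0.239] pointing down, gripper open.
Joint ranges: [-154.64, 154.64], [-21.42, 123.67], [-72.66, 72.17], [13.99, 137.28], [-74.86, 254.86], [10.95, 109.41], [-158.01, 158.01]. Speed limits (degrees/s): [136.94, 136.94, 180, 180, 180, 180, 180].

## Interface

Orientations are given as [roll, pitch, yaw] about the fixed x, y, z axes, in that order (R = Rz(yaw) Ry(pitch) Rx(roll)).
In Python, from cell import sense, vision, order gives the robot as it stands. The module is installed in compiled form; this text tells all that it offers.
- The arm moves only by the tool send_rows, never from a script. Its argument "targets" is text: rows parted by semicolons, each of 5 numbers parted by spaces: the shift along the tool's x, y, z each as a share of 100 mm, from -1 to 1, then the turn about the tool's z as a share of 0.5 rad, from -1 to 1, then the closure, from 0 (fully open) to 1 (shut). In form: x y z yaw claw; .... A call has 1 to 5 rows; each row is the pose to reach, as a shift and turn from the pose commanded when the call began, along the tool's axes at that moment; what a row does not reach only later rows make up. A row lasts 1/10 s, in which the tool goes at most 50 mm and 8.59 degrees, less where a joint would pass 70% of its speed; a pose out of reach is approached as far as the arm can. A call with a number of a shift or a turn outside -1 to 1 is refused whole. A call with a gripper value outside its range is refused whole. The fingers move at their own pace and stop on an object; the grip force is fixed at half the most. Time passes only in rows, so rows that repeat a pose let the fingers close. It gives the time, the measured TCP pose, the force, the opening and the grip force at its end, in the units of the state.
- sense(): the state, without advancing time (a new reading comes with each control period).
- vision.snapshot(name): name is "side" or "top"; returns a dict with "img" (480x640x3 uint8, red, green, blue), "camera_matrix" (3x3 intrinsics, pixels), "D" ([k1, k2, p1, p2, k3] as OpenCV has them; the pictures are not rectified), "xyz" and "attitude" of the camera in the world. Camera axes: x right, y up, looking along -z (the intrinsics and any distortion apply to the point x, -y, -z); pixel columns grow to the right and rows downward; lengths in m; the calibration is good to about 2 mm. A picture is of the moment at which its call begins. There is no depth.
- order.sign_off(): hands the job in; it is judged then, once.
The state is a dict: "time_s": time; "q": joint angles; "qvel": joint speeds; "joint_torque": joint torques, N m; "tcp_pos": TCP position; "tool_rot": TCP orientation; "wrist_force": force on the tool from outside, world axes, zero at the start; "wrist_torque": the same for the moment, N m; "width": finger opening in m; "grasp_force": force on a finger pad.
Only numpy, scipy, OpenCV 4.12 (cv2) and the standard library are available. Lean on these libraries where they do the work, as an engineer would, in place of code of your own. Each camera call takes 0.05 s, during which the arm holds its last target. There are 200 camera calls.

## Task

Using only the knob on top of its post, turn the pantry carousel on the worktop, steadily and without whirling it, until the tall screw-top glass jar stands at the front, centred over the tongue that sticks out from under the tray. Do not press on the four containers or upset them, leave the teaspoon, the marker and the seed packet where they lie, and finish still firmly gripping the knob so that the tray is held still there: do not let go at the end.

Things in the scene. Friction and masses are not known exactly. Their poses are not given: they have to be found in the camera images.
- stand: Fixed dark wooden foot of the carousel, a disc 230 mm across, 11 mm high; origin at its centre on the worktop, on the turning axis, z up. A tongue 30 mm wide with a round end runs out along its own -x axis and shows 50 mm beyond the tray's edge: that side is the carousel's front (up to 0.5 rad to either side of world -x).
- front_place (a point): Point on the upper face of the tray straight above the tongue's centre line, 100 mm from the turning axis, fixed to the stand (it does not turn): where the middle of the glass jar's underside should come.
- turntable (a joint): Angle (rad) of the wooden tray about the stand's z axis, 0 at the start of every run, growing anticlockwise seen from above; no end stops. Disc 330 mm across, upper face 26 mm above the worktop, rim 10 mm high. Light bearing drag (0.08 N m and 0.1 N m per rad/s): it stays where it is left. The four containers stand loose on it, 90 degrees apart in any order, about 100 mm from the axis.
- knob: Wooden knob on top of the tray's metal post (14 mm thick), fixed to the post, so it turns the tray: round, 39 mm across, with straight sides from 204 to 236 mm above the worktop (underside 200 mm, top 243 mm). Origin: centre of its underside.
- knob_grip (a point): Point on the turning axis inside the knob, 221 mm above the worktop, the height at which to grip it; any direction of grip will do.
- glass_jar: The jar to bring to the front: round clear glass jar with contents and a screw lid, 78 mm across and 154 mm high, the tallest thing on the tray (its top is 180 mm above the worktop). Origin: centre of its underside.
- canister: Smooth metal storage canister with wooden lid and small lid knob, 102 mm across, 140 mm high, on the tray. Origin: centre of its underside.
- tin: Food tin, 101 mm across, 118 mm high, on the tray. Origin: centre of its underside.
- tumbler: Open, slightly tapered drinking glass, 81 mm across, 92 mm high, on the tray. Origin: centre of its underside.
- teaspoon: Teaspoon, 135 x 29 x 10 mm, lying on the worktop to the left, near the front edge; leave it alone.
- marker: Marker pen, 135 mm long, 17 mm thick, lying on the worktop to the left; leave it alone.
- seed_packet: Flat paper seed packet, 115 x 85 x 10 mm, lying on the worktop to the right; leave it alone.
Things that resemble listed ones, but are neither listed nor needed, are in the scene too. What is shaped like the canister but blue or orange is not meant.

How it is judged:
By the outcome, as a careful person would: the job done as asked, in the order asked, and still so for the second after the job is handed in, while the arm keeps its last pose, push and grip.
It also fails if it takes over 50 s, if anything falls off the work surface, if the arm or the gripper's body presses on something with over 40 N, if the wrist force passes 120 N, or if a joint passes its speed limit or range.

## Working session

There is one attempt and no reset: what is moved stays moved. The work goes in short steps, Python scripts to look and compute and a tool call to move; the robot and the scene stay as the last step left them, time stands still between calls to the robot, and variables do not carry over. Pictures are saved under pics/ and viewed, at most 10 in all, crops included, and the job is handed in when it is done.

Besides the shell and the picture viewer there is one more tool, called after "Request:" as name(argument=value, ...) on one line, values as JSON. send_rows: Moves the arm, as the interface text tells. Shift numbers are shares of 100 mm and turn numbers shares of 0.5 rad, none past 1 either way. Its arguments: {"type":"object","properties":{"targets":{"type":"string"}},"required":["targets"]}

```bash
mkdir -p pics
python3 - <<'E'
from cell import sense, vision
import cv2,numpy as np
for n in("top","side"):
    s=vision.snapshot(n); cv2.imwrite(f"pics/{n}0.png",s["img"][:,:,::-1])
    print(n,s["camera_matrix"],s["D"],s["xyz"],s["attitude"])
s=sense();print({k:np.round(s[k],3) for k in s})
E
```

```text
top [[605.71055452   0.         328.0882949 ]
 [  0.         605.71055452 232.88356924]
 [  0.           0.           1.        ]] [-0.09691021  0.          0.          0.          0.        ] [ 0.36158015 -0.00555545  1.56949223] [  4.67273989   0.81197282 -90.8138551 ]
side [[602.62066675   0.         314.9713635 ]
 [  0.         602.62066675 243.54901138]
 [  0.           0.           1.        ]] [-0.17932251  0.          0.          0.          0.        ] [-0.0346472   1.31771784  1.02120736] [  57.51850874    0.56929376 -158.41515539]
{'time_s': np.float64(0.1), 'q': array([-74.555,  30.775,  -0.252,  88.163,   0.151,  61.152,  -4.08 ]), 'qvel': array([ 0.007, -0.019,  0.057, -0.138, -0.011, -0.143, -0.004]), 'joint_torque': array([ 3.0000e-03, -5.7207e+01,  9.9400e-01, -2.5223e+01, -5.6000e-02,
        1.3000e-02,  0.0000e+00]), 'tcp_pos': array([0.214, 0.613, 0.238]), 'tool_rot': array([-1.79911e+02,  1.00000e-02,  1.60765e+02]), 'wrist_force': array([-0.161, -0.152,  0.512]), 'wrist_torque': array([-0.008, -0.004,  0.044]), 'grasp_force': np.float64(0.0), 'width': np.float64(0.088)}
```

View pics/top0.png

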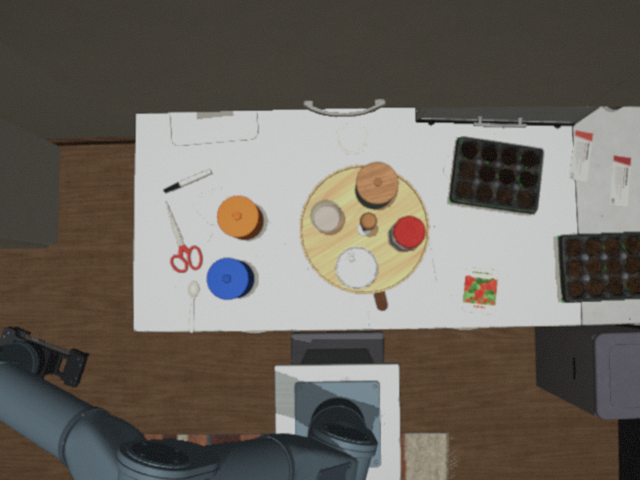

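View pics/side0.png

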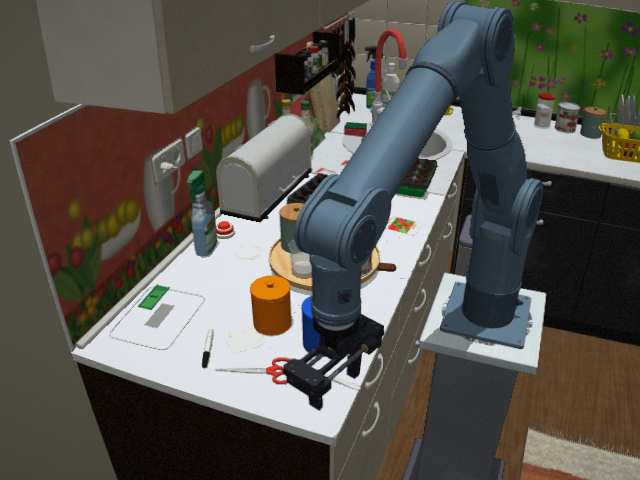

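Run:
```python
import cv2
i=cv2.imread("pics/top0.png")[150:320,285:445]
cv2.imwrite("pics/crop0.png",cv2.resize(i,None,fx=3.5,fy=3.5,interpolation=cv2.INTER_CUBIC))
```

```text
(no output)
```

View pics/crop0.png

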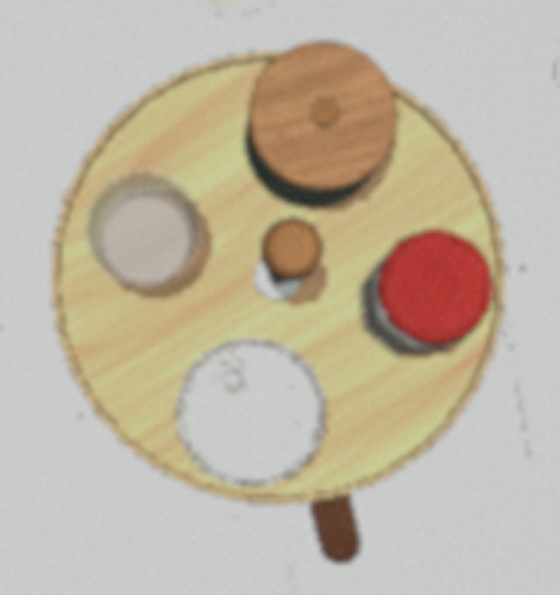

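The jar candidates on the tray are the red-lidded one at (409,232), the wood-lidded canister (377,184), the tin with a pull ring (356,267) and the open tumbler (326,217). The red lid is a small lid (~78 mm) on a tall glass body, so that is the glass jar. The tongue ends at (382,308).

```bash
cat > h.py <<'E'
import cv2,numpy as np
from scipy.spatial.transform import Rotation as Ro
def ray(s,uv):
    n=cv2.undistortPoints(np.array([[uv]],float),np.array(s["camera_matrix"]),np.array(s["D"]))[0,0]
    return Ro.from_euler("xyz",s["attitude"],degrees=True).apply([n[0],-n[1],-1])
def at(s,uv,z):
    d=ray(s,uv);c=np.array(s["xyz"]);return c+d*(z-c[2])/d[2]
def crop(u,v,x0=285,y0=150,f=3.5): return (x0+(u+.5)/f-.5,y0+(v+.5)/f-.5)
E
python3 - <<'E'
from h import *
from cell import vision
s=vision.snapshot("top")
P={k:at(s,crop(u,v),z)for k,u,v,z in[("knob",292,247,.243),("tray",277.5,277,.036),("jar",435,287,.180),("tin",251,412,.144),("can",323,116,.16),("tumb",147,233,.10),("tb",331,500,.011),("tip",343,560,.011)]}
for k in P:print(k,P[k].round(4))
c=(P["knob"]+P["tray"])/2
for k in P:
    d=P[k]-c;print(k,np.degrees(np.arctan2(d[1],d[0])).round(1),np.hypot(*d[:2]).round(3))
d=P["tip"]-P["tb"];print("tongue dir",np.degrees(np.arctan2(d[1],d[0])))
E
```

```text
knob [ 0.4969 -0.0767  0.243 ]
tray [ 0.4963 -0.0768  0.036 ]
jar [ 0.4754 -0.1736  0.18  ]
tin [ 0.3961 -0.0523  0.144 ]
can [ 0.5935 -0.1037  0.16  ]
tumb [0.5228 0.0165 0.1   ]
tb [ 0.334  -0.1141  0.011 ]
tip [ 0.2901 -0.122   0.011 ]
knob 13.1 0.0
tray -166.9 0.0
jar -102.3 0.099
tin 166.3 0.103
can -15.6 0.101
tumb 74.3 0.097
tb -167.1 0.167
tip -167.6 0.211
tongue dir -169.75204355671698
```

Request:
send_rows(targets="0 0 -0.2 0 0; -0.1 -0.1 -0.4 0 0; -0.3 -0.3 -0.5 0 0; -0.55 -0.55 -0.5 0 0; -0.8 -0.8 -0.5 0 0")

```text
time_s: 0.65
tcp_pos: [0.2637, 0.5108, 0.2888]
tool_rot: [180.0, 0.0, 160.8]
wrist_force: [0.9, -1.7, -0.2]
width: 0.0882
grasp_force: 0.0
```

Request:
send_rows(targets="-0.2 -0.2 0 0 0; -0.4 -0.4 0 0 0; -0.6 -0.6 0 0 0; -0.8 -0.8 0 0 0; -1 -1 0 0 0")

```text
time_s: 1.15
tcp_pos: [0.3251, 0.3832, 0.2886]
tool_rot: [-180.0, -0.0, 160.8]
wrist_force: [0.5, 0.4, 0.4]
width: 0.0879
grasp_force: 0.0
```

Request:
send_rows(targets="-0.2 -0.2 0 0 0; -0.4 -0.4 0 0 0; -0.6 -0.6 0 0 0; -0.8 -0.8 0 0 0; -1 -1 0 0 0")

```text
time_s: 1.65
tcp_pos: [0.3865, 0.2559, 0.2886]
tool_rot: [-180.0, -0.0, 160.8]
wrist_force: [-0.2, -0.2, -0.2]
width: 0.0875
grasp_force: 0.0
```

Request:
send_rows(targets="-0.2 -0.2 0 0 0; -0.4 -0.4 0 0 0; -0.6 -0.6 0 0 0; -0.8 -0.8 0 0 0; -1 -1 0 0 0")

```text
time_s: 2.15
tcp_pos: [0.448, 0.1286, 0.2887]
tool_rot: [-180.0, -0.0, 160.8]
wrist_force: [0.4, 0.9, -0.1]
width: 0.0885
grasp_force: 0.0
```

Request:
send_rows(targets="-0.12 -0.18 0 0 0; -0.24 -0.36 0 0 0; -0.36 -0.54 0 0 0; -0.48 -0.72 0 0 0; -0.57 -0.9 0 0 0")

```text
time_s: 2.65
tcp_pos: [0.472, 0.025, 0.2886]
tool_rot: [-180.0, 0.0, 160.8]
wrist_force: [0.9, -0.4, -0.5]
width: 0.0884
grasp_force: 0.0
```

Request:
send_rows(targets="-0.15 -0.25 0 0 0; -0.3 -0.5 0 0 0; -0.45 -0.7 0 0 0; -0.57 -0.88 0 0 0; -0.57 -0.88 0 0 0")

```text
time_s: 3.15
tcp_pos: [0.4968, -0.079, 0.2887]
tool_rot: [-179.9, 0.0, 160.5]
wrist_force: [-0.4, 0.4, -0.1]
width: 0.0882
grasp_force: 0.0
```

Run:
```python
from h import *
from cell import vision,sense
for n in("top","side"):
    s=vision.snapshot(n)
    p=[.497,-.077,.221]
    R=Ro.from_euler("xyz",s["attitude"],degrees=True)
    c=R.inv().apply(np.array(p)-s["xyz"]);u,_=cv2.projectPoints(np.array([[c[0],-c[1],-c[2]]]),np.zeros(3),np.zeros(3),np.array(s["camera_matrix"]),np.array(s["D"]))
    u=u.ravel();print(n,u)
    x,y=max(0,int(u[0])-70),max(0,int(u[1])-70)
    cv2.imwrite(f"pics/{n}1.png",cv2.resize(s["img"][y:y+140,x:x+140,::-1],None,fx=4,fy=4,interpolation=cv2.INTER_CUBIC))
    print(x,y)
s=sense();print(np.round(s["q"],1),s["tcp_pos"],s["tool_rot"])
```

```text
top [367.71270824 221.16621244]
297 151
side [324.47973188 198.39093407]
254 128
[-17.3  13.5  24.7 108.1  -6.5  59.8  80.8] [ 0.49648283 -0.07565189  0.28851121] [ 1.79994035e+02 -3.76640996e-02  1.60724472e+02]
```

View pics/side1.png

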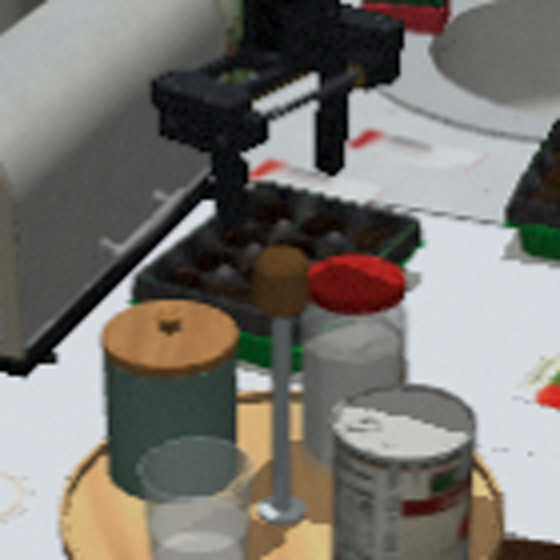

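The side crop shows a red-lidded clear jar, the tallest thing, right of the knob post (knob at (283,280)), and the open fingers straddling the line above the knob. Descend and grip.

Request:
send_rows(targets="0 -0.01 0.2 0 0; 0 -0.01 0.4 0 0; 0 -0.01 0.6 0 0; 0 -0.01 0.77 0 0; 0 -0.01 0.865 0 0")

```text
time_s: 3.75
tcp_pos: [0.4955, -0.0752, 0.2009]
tool_rot: [180.0, -0.1, 160.9]
wrist_force: [0.1, 0.7, 0.7]
width: 0.088
grasp_force: 0.0
```

Request:
send_rows(targets="0 0 0 0 0; 0 0 0 0 0.3; 0 0 0 0 0.5; 0 0 0 0 0.6; 0 0 0 0 0.7")

```text
time_s: 4.25
tcp_pos: [0.4967, -0.0769, 0.2027]
tool_rot: [180.0, 0.1, 160.8]
wrist_force: [-0.5, -0.5, -0.6]
width: 0.0579
grasp_force: 0.0
```

Request:
send_rows(targets="0 0 0 0 1; 0 0 0 0 1; 0 0 0 0 1; 0 0 0 0 1; 0 0 0 0 1")

```text
time_s: 4.75
tcp_pos: [0.4967, -0.0762, 0.2023]
tool_rot: [180.0, 0.0, 160.8]
wrist_force: [0.3, 2.3, 0.7]
width: 0.0379
grasp_force: 30.0
```

Request:
send_rows(targets="0 0 0 0.02 1; 0 0 0 0.06 1; 0 0 0 0.12 1; 0 0 0 0.2 1; 0 0 0 0.28 1")

```text
time_s: 5.25
tcp_pos: [0.4967, -0.0762, 0.2023]
tool_rot: [180.0, 0.0, 152.6]
wrist_force: [1.3, 5.2, 1.1]
width: 0.0382
grasp_force: 30.0
```

Request:
send_rows(targets="0 0 0 0.08 1; 0 0 0 0.16 1; 0 0 0 0.24 1; 0 0 0 0.32 1; 0 0 0 0.4 1")

```text
time_s: 5.75
tcp_pos: [0.4967, -0.0762, 0.2023]
tool_rot: [180.0, -0.0, 141.2]
wrist_force: [1.6, 5.0, 1.2]
width: 0.038
grasp_force: 30.0
```

Request:
send_rows(targets="0 0 0 0.08 1; 0 0 0 0.16 1; 0 0 0 0.24 1; 0 0 0 0.32 1; 0 0 0 0.4 1")

```text
time_s: 6.25
tcp_pos: [0.4967, -0.0762, 0.2023]
tool_rot: [180.0, -0.0, 129.7]
wrist_force: [2.0, 4.9, 1.2]
width: 0.0377
grasp_force: 30.0
```

Request:
send_rows(targets="0 0 0 0.08 1; 0 0 0 0.16 1; 0 0 0 0.24 1; 0 0 0 0.32 1; 0 0 0 0.4 1")

```text
time_s: 6.75
tcp_pos: [0.4967, -0.0762, 0.2023]
tool_rot: [180.0, -0.0, 118.2]
wrist_force: [1.1, 5.6, 0.6]
width: 0.0379
grasp_force: 30.0
```

Request:
send_rows(targets="0 0 0 0.08 1; 0 0 0 0.16 1; 0 0 0 0.24 1; 0 0 0 0.32 1; 0 0 0 0.4 1")

```text
time_s: 7.25
tcp_pos: [0.4967, -0.0762, 0.2023]
tool_rot: [180.0, -0.0, 106.8]
wrist_force: [1.2, 5.3, -0.0]
width: 0.0381
grasp_force: 30.0
```

Request:
send_rows(targets="0 0 0 0.07 1; 0 0 0 0.13 1; 0 0 0 0.18 1; 0 0 0 0.21 1; 0 0 0 0.22 1")

```text
time_s: 7.75
tcp_pos: [0.4967, -0.0762, 0.2023]
tool_rot: [180.0, -0.0, 100.5]
wrist_force: [1.6, 3.9, 0.2]
width: 0.038
grasp_force: 30.0
```

Run:
```python
from h import *
from cell import vision,sense
for n,x,y in(("top",285,150),("side",254,128)):
    s=vision.snapshot(n)
    cv2.imwrite(f"pics/{n}2.png",cv2.resize(s["img"][y:y+170,x:x+160,::-1],None,fx=3.5,fy=3.5,interpolation=cv2.INTER_CUBIC))
s=sense();print(np.round(s["q"],1),s["tcp_pos"],s["tool_rot"],s["width"],s["grasp_force"],s["wrist_force"],s["wrist_torque"])
```

```text
[-26.1  22.2  37.1 113.8 -17.5  49.5  31.1] [ 0.49670379 -0.07626508  0.20231744] [ 1.79971469e+02 -2.92128408e-02  1.00547977e+02] 0.038058691351619746 30.00008944887668 [1.34135432 4.46812592 0.27477399] [ 0.90349242 -0.31554545  0.05108161]
```

View pics/top2.png

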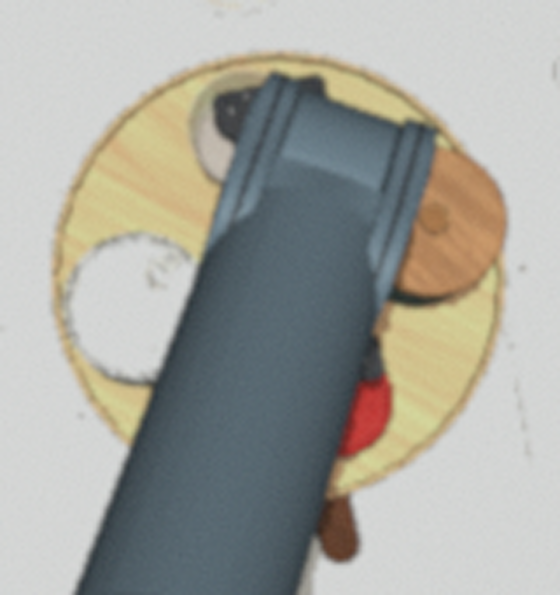

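View pics/side2.png

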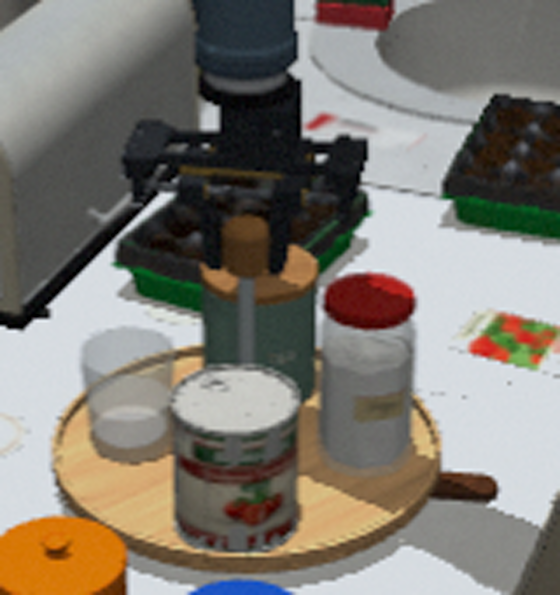

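Run:
```python
from h import *
from cell import vision
t=vision.snapshot("top");s=vision.snapshot("side")
c=np.array([.4967,-.0765])
for k,S,u,v,z,o in[("can top",t,434,217,.166,(285,150)),("tin top",t,136,308,.144,(285,150)),("tongue side",s,478,487,.011,(254,128)),("tip top",t,342,545,.011,(285,150)),("jar side",s,369,297,.18,(254,128)),("tin side",s,236,399,.144,(254,128)),("knob side",s,246,229,.243,(254,128)),("tray side",s,247,455,.036,(254,128))]:
    p=at(S,crop(u,v,*o),z)[:2];d=p-c
    print(k,p.round(4),np.degrees(np.arctan2(d[1],d[0])).round(1),np.hypot(*d).round(3))
```

```text
can top [ 0.5234 -0.1758] -75.0 0.103
tin top [0.4673 0.024 ] 106.3 0.105
tongue side [ 0.3042 -0.114 ] -169.0 0.196
tip top [ 0.3011 -0.1215] -167.0 0.201
jar side [ 0.4027 -0.1041] -163.6 0.098
tin side [0.4684 0.0247] 105.6 0.105
knob side [ 0.4949 -0.0673] 101.1 0.009
tray side [ 0.4901 -0.0557] 107.7 0.022
```

Run:
```python
from h import *
from cell import vision
t=vision.snapshot("top");s=vision.snapshot("side");c=np.array([.4967,-.0765])
def ang(S,uv,z):
    p=at(S,uv,z)[:2];d=p-c;return uv,p.round(4),np.degrees(np.arctan2(d[1],d[0])).round(2),np.hypot(*d).round(4)
im=cv2.imread("pics/top0.png").astype(int);b,g,r=[im[...,i] for i in range(3)]
def sel(m,x0,x1,y0,y1):
    M=np.zeros(m.shape,np.uint8);M[y0:y1,x0:x1]=m[y0:y1,x0:x1]
    n,l,st,ce=cv2.connectedComponentsWithStats(M);i=1+np.argmax(st[1:,4]);return l==i,ce[i],st[i]
m,ce,st=sel((r>130)&(g<90),385,430,205,255);e=cv2.minEnclosingCircle(np.argwhere(m)[:,::-1].astype(np.float32));print("jar",st,ang(t,ce,.18),ang(t,e[0],.18))
for nm,I in(("0",im),("now",t["img"][:,:,::-1].astype(int))):
    m,ce,st=sel(I.sum(2)<300,376 if nm=="0" else 378,392,294,315);print("tongue",nm,st,ang(t,ce,.011))
    P=np.array([at(t,(x,y),.011)[:2] for y,x in np.argwhere(m)]);
    if nm=="0":
        v=np.linalg.svd(P-P.mean(0))[2][0];print(np.degrees(np.arctan2(*v[::-1]))%180)
I=s["img"][:,:,::-1].astype(int);m,ce,st=sel((I[...,2]>100)&(I[...,1]<70),340,380,195,225);print("jar side",st,ang(s,ce,.175))
```

```text
jar [394 216  31  32 773] (array([408.92496766, 231.50064683]), array([ 0.4758, -0.1736]), np.float64(-102.17), np.float64(0.0993)) ((408.6229553222656, 231.79295349121094), array([ 0.4751, -0.1729]), np.float64(-102.63), np.float64(0.0988))
tongue 0 [376 294  11  16 151] (array([380.87417219, 301.27152318]), array([ 0.3116, -0.1179]), np.float64(-167.39), np.float64(0.1897))
11.881477732289028
tongue now [378 294   9  16 126] (array([381.65079365, 301.6031746 ]), array([ 0.3107, -0.1199]), np.float64(-166.87), np.float64(0.191))
jar side [348 207  24  11  95] (array([363.06315789, 210.83157895]), array([ 0.3976, -0.1258]), np.float64(-153.53), np.float64(0.1107))
```

Request:
send_rows(targets="0 0 0 0.03 1; 0 0 0 0.07 1; 0 0 0 0.11 1; 0 0 0 0.14 1; 0 0 0 0.155 1")

```text
time_s: 8.55
tcp_pos: [0.4967, -0.0763, 0.2023]
tool_rot: [180.0, -0.0, 96.1]
wrist_force: [1.9, 4.9, 0.6]
width: 0.0381
grasp_force: 30.0
```

Request:
send_rows(targets="0 0 0 0 1; 0 0 0 0 1; 0 0 0 0 1; 0 0 0 0 1; 0 0 0 0 1")

```text
time_s: 9.05
tcp_pos: [0.4967, -0.0763, 0.2023]
tool_rot: [180.0, -0.0, 96.1]
wrist_force: [1.9, 4.2, 0.5]
width: 0.038
grasp_force: 30.0
```

Run:
```python
from h import *
from cell import vision
s=vision.snapshot("side")
R=Ro.from_euler("xyz",s["attitude"],degrees=True)
def pr(p):
    c=R.inv().apply(np.array(p)-s["xyz"]);return cv2.projectPoints(np.array([[c[0],-c[1],-c[2]]]),np.zeros(3),np.zeros(3),np.array(s["camera_matrix"]),np.array(s["D"]))[0].ravel()
a=np.radians(-167.4);C=np.array([.4967,-.0765]);u=np.array([np.cos(a),np.sin(a)])
I=cv2.resize(s["img"][128:298,254:414,::-1],None,fx=3.5,fy=3.5,interpolation=cv2.INTER_CUBIC)
x=lambda p:tuple(int(q) for q in (np.array(pr(p))+.5-[254,128])*3.5)
th=np.linspace(0,2*np.pi,60)
for z in(.026,.18):
    for t in th: cv2.circle(I,x([*(C+.1*u+(.039 if z<.1 else .036)*np.array([np.cos(t),np.sin(t)])),z]),1,(255,0,255),-1)
for t in th: cv2.circle(I,x([*(C+.165*np.array([np.cos(t),np.sin(t)])),.036]),1,(255,255,0),-1)
cv2.line(I,x([*(C+.165*u),.011]),x([*(C+.215*u),.011]),(0,255,0),1)
cv2.imwrite("pics/side3.png",I)
```

```text
(no output)
```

View pics/side3.png

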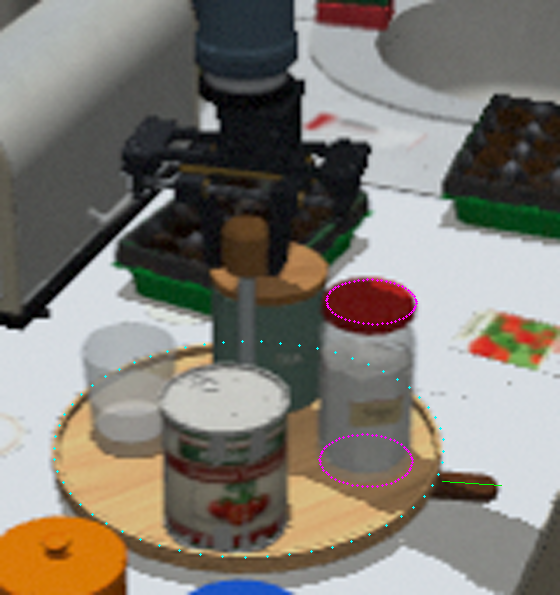

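```bash
cat > fit.py <<'E'
from h import *
from cell import vision
from scipy.optimize import minimize
C=np.array([.4967,-.0765]);th=np.linspace(0,2*np.pi,72,endpoint=False)
def proj(s,P):
    c=Ro.from_euler("xyz",s["attitude"],degrees=True).inv().apply(P-np.array(s["xyz"]))*[1,-1,-1]
    return cv2.projectPoints(c,np.zeros(3),np.zeros(3),np.array(s["camera_matrix"]),np.array(s["D"]))[0].reshape(-1,2)
def fit(s,I,box,p0):
    x0,x1,y0,y1=box;J=cv2.resize(I[y0:y1,x0:x1],None,fx=8,fy=8,interpolation=cv2.INTER_CUBIC).astype(int)
    M=((J[...,0]-J[...,1])>50).astype(np.uint8)
    def cost(p):
        x,y,r,zb=p[0],p[1],p[2],p[3]
        P=np.array([[x+r*np.cos(t),y+r*np.sin(t),z] for z in(.18,zb) for t in th])
        q=(proj(s,P)+.5-[x0,y0])*8
        H=np.zeros_like(M);cv2.fillConvexPoly(H,cv2.convexHull((q*16).astype(np.int32)),1,shift=4)
        return 1-(M&H).sum()/(M|H).sum()
    b=minimize(cost,[*p0,.036,.165],method="Nelder-Mead",options=dict(initial_simplex=[[*p0,.036,.165],[p0[0]+.004,p0[1],.036,.165],[p0[0],p0[1]+.004,.036,.165],[*p0,.038,.165],[*p0,.036,.172]]))
    d=b.x[:2]-C;print(b.x.round(4),b.fun,np.degrees(np.arctan2(d[1],d[0])),np.hypot(*d))
t=vision.snapshot("top");s=vision.snapshot("side")
fit(t,cv2.imread("pics/top0.png")[:,:,::-1],(388,432,208,258),(.4755,-.173))
fit(s,s["img"],(340,380,200,226),(.4,-.1))
E
python3 fit.py
```

```text
[ 0.4762 -0.1741  0.0366  0.1728] 0.014856813376897926 -101.88137338928433 0.09978414298551246
[ 0.402  -0.1008  0.0353  0.1699] 0.06712335065054476 -165.6134968182298 0.09774809891914833
```

```bash
cat >> fit.py <<'E'
print("top now")
x0,x1,y0,y1=365,405,240,290
def sup(I,ang):
    J=cv2.resize(I[y0:y1,x0:x1],None,fx=8,fy=8,interpolation=cv2.INTER_CUBIC).astype(int)
    v=np.argwhere((J[...,0]-J[...,1])>50)[:,::-1]/8+[x0,y0]-.5
    return v
v=sup(t["img"],0);dirs=[(np.cos(a),np.sin(a)) for a in np.radians([-20,0,20,40])]
print("obs",[round((v@d).max(),2) for d in dirs])
for A in(-164,-165,-166,-167,-168):
    a=np.radians(A);x,y=C+.0998*np.array([np.cos(a),np.sin(a)])
    q=proj(t,np.array([[x+.0366*np.cos(k),y+.0366*np.sin(k),z] for z in(.18,.1728) for k in th]))
    print(A,[round((q@d).max(),2) for d in dirs])
cv2.imwrite("pics/top4.png",cv2.resize(t["img"][240:320,345:425,::-1],None,fx=7,fy=7,interpolation=cv2.INTER_CUBIC))
E
python3 fit.py
```

```text
[ 0.4762 -0.1741  0.0366  0.1728] 0.014856813376897926 -101.88137338928433 0.09978414298551246
[ 0.4019 -0.1009  0.0354  0.1699] 0.06514852394288595 -165.5590332279412 0.09788876185484326
top now
obs [np.float64(280.06), np.float64(393.5), np.float64(461.2), np.float64(475.55)]
-164 [np.float64(281.95), np.float64(395.35), np.float64(463.0), np.float64(476.72)]
-165 [np.float64(281.19), np.float64(394.63), np.float64(462.39), np.float64(476.3)]
-166 [np.float64(280.44), np.float64(393.89), np.float64(461.77), np.float64(475.87)]
-167 [np.float64(279.68), np.float64(393.16), np.float64(461.14), np.float64(475.43)]
-168 [np.float64(278.93), np.float64(392.42), np.float64(460.51), np.float64(474.97)]
```

View pics/top4.png

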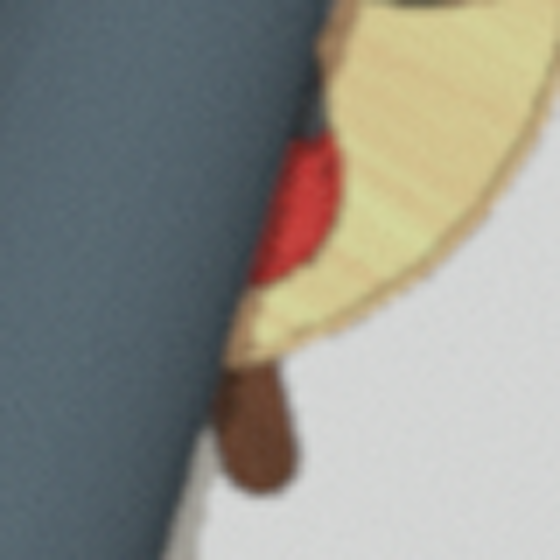

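The top crop shows the lid's visible edge at about (393,268), which fits -166.6°. The tongue lies at -167.4°, so I'll turn about 1° more.

Request:
send_rows(targets="0 0 0 0.01 1; 0 0 0 0.025 1; 0 0 0 0.04 1; 0 0 0 0.04 1; 0 0 0 0.04 1")

```text
time_s: 9.8
tcp_pos: [0.4967, -0.0762, 0.2023]
tool_rot: [180.0, -0.0, 95.0]
wrist_force: [2.1, 4.2, 1.6]
width: 0.0377
grasp_force: 30.0
```

Request:
send_rows(targets="0 0 0 0 1; 0 0 0 0 1; 0 0 0 0 1; 0 0 0 0 1; 0 0 0 0 1")

```text
time_s: 10.3
tcp_pos: [0.4967, -0.0762, 0.2023]
tool_rot: [180.0, -0.0, 95.0]
wrist_force: [1.0, 4.4, 0.4]
width: 0.038
grasp_force: 30.0
```

Run:
```python
from cell import order
print(order.sign_off())
```

```text
the job is handed in; nothing more can be done
None
```

I turned the carousel about 66° clockwise by its knob, so the glass jar stands over the tongue to within about 1° by the top camera (the side camera suggested it might be 3–4° short before my last 1° turn), and handed the job in at 10.3 s with the knob still gripped at 30 N.

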